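# Shim the wobbly kitchen scale with a wooden wedge

## Task

The white kitchen scale wobbles because one of its four feet is too short and hangs above the worktop. With the fingertips push the wooden wedge, thin end first, under that foot until it just takes up the gap and the scale stands level, then press down firmly on the top of the scale right above that foot to check that it no longer rocks, and move clear. Only push the wedge, never lift it, do not shove or lift the scale, and leave the other things where they stand.

Things in the scene. Friction and masses are not known exactly. Their poses are not given: they have to be found in the camera images.
- scale: white flat kitchen scale, round steel pan and blank black display on top, about 1.4 kg, loose. Body 150 x 150 mm, underside 24 mm and top 50 mm above the worktop (pan 54 mm). Stands level on three round black feet, 22 mm thick with hemispherical ends, 57 mm either way from its middle; the fourth, at its -x, -y corner (front right), hangs free. Origin: under its middle at worktop level; x, y along its sides.
- short_foot (a point): lowest point of the short foot, 9 mm above the worktop, at (-57, -57, 9) mm in the scale's frame; its end is a hemisphere 22 mm wide. The scale's body overhangs this point by 18 mm on the -x and -y sides. About 5 N upwards starts to lift the corner.
- press_spot (a point): point on the flat white top of the scale right above the short foot, 50 mm above the worktop; axes as the scale. Unshimmed, about 4 N pressed here tips the corner down by 6 degrees; the check needs a push of more than 5 N, 8 to 15 N is good.
- wedge: plain wooden wedge, loose, 60 g: 110 mm long (y), 44 mm wide (x), 18 mm thick at the -y end (upright end face to push), tapering evenly to 2 mm at +y. Origin: under its middle. Its +y is within 0.1 rad of the scale's; thin end starts 30 to 60 mm short of the foot. Slides with under 1 N; its slope meets the foot when that is 6 mm on the thin side of the middle, and resistance rises above 4 N.
- egg_cup_1: cream glazed egg cup, 48 mm wide, 51 mm tall, bystander, stays where it is; origin at the centre of its underside
- garlic_1: garlic bulb, 50 mm, bystander, stays where it is; origin at the centre of its underside. A loop of black cable, about 10 mm high, lies to the right of it and behind it (more than 0.26 m to the robot's right): do not set the fingers down on it
- mill_1: tall wooden pepper mill, 58 mm wide, 170 mm tall, bystander, stays where it is; it stands by the green plate rack on the robot's left, whose white cutting board reaches up to 450 mm high: bring the gripper over or in front of that on the way; origin at the centre of its underside
- mill_2: small salt shaker, clear with a grey cap, 44 mm wide, 90 mm tall, bystander, stays where it is; origin at the centre of its underside
- mug_1: small white cup with a handle, 64 x 91 x 51 mm, bystander, stays where it is; origin at the centre of its underside
- egg_cup_2: green glazed egg cup, 48 mm wide, 51 mm tall, bystander, stays where it is; origin at the centre of its underside
Not all that is in view belongs to the job. There is more than one size of the wedge; the job needs the larger.

How it is judged:
By the outcome, as a careful person would: the job done as asked, in the order asked, and still so for the second after the job is handed in, with the robot touching nothing.
It also fails if it takes over 61 s, if anything falls off the work surface, if the arm or the gripper's body presses on something with over 40 N, if the wrist force passes 120 N, or if a joint passes its speed limit or range.

## Robot

A 6-joint arm with a two-finger parallel gripper is mounted at the origin on a cart in front of the work surface, level with it; the furniture and walls round the work are solid. World frame = base frame: x ahead of the robot, y to its left, z up, the work surface at z = 0. Lengths are in mm, angles in degrees, forces in N, time in s.
With the tool pointing down it reaches from about 350 to 850 mm from the base axis. Payload 8.1 kg.
Tool frame: the origin (TCP) lies between the finger pads; the fingertips stand r.nose_length ahead of it and the grasp point (between the pads) lies 3 mm ahead of it (r.nose_length is the distance from the TCP to the fingertips, in mm); x points along the fingers, y is the direction in which the jaws open and shut, and the axes are right-handed (so a half turn about x gives the same grasp; the last joint's range is limited). The gripper opens to 85 mm and grips with 20 to 120 N. Pads are 22 mm wide; open, the fingers measure 114 mm over their backs; the gripper's body (76 mm by 85 mm) begins 54 mm behind the grasp point. The pads swing forward as they close: fully open they stand 13 mm farther back than shut.
Start: joints at [59.164, 7.471, 85.268, -0, 87.261, -4.893], TCP at [262.471, 539.55, 253.292] pointing down, gripper open.
Joint ranges: [-169.43, 169.43], [-51.17, 129.36], [1.28, 143.12], [-76.62, 256.62], [0, 156.53], [-152.29, 152.29]. Speed limits (degrees/s): [136.94, 136.94, 159.86, 180, 180, 180].

## Interface

Orientations are given as [roll, pitch, yaw] about the fixed x, y, z axes, in that order (R = Rz(yaw) Ry(pitch) Rx(roll)).
In Python, from bench import sense, optics, order, r gives the robot as it stands.
- The arm moves only by the tool carry_out, never from a script. Its argument "commands" is one flat list of numbers, 7 for each row, row after row: the shift along the tool's x, y, z in m, then the turn, a rotation vector about the tool's x, y, z in degrees, then the closure, from -1 (fully open) to 1 (shut), so that 0 is half open. A call has 1 to 12 rows; each row is the pose to reach, as a shift and turn from the pose measured when the call began, along the tool's axes at that moment; what a row does not reach only later rows make up. A row lasts 1/8 s, in which the tool goes at most 62.5 mm and 10.7 degrees, less where a joint would pass 70% of its speed; a pose out of reach is approached as far as the arm can. A call with a gripper value outside its range is refused whole. The fingers move at their own pace and stop on an object; "grip_force" is the grip in N (left out, the last holds). Time passes only in rows, so rows that repeat a pose let the fingers close. It gives the time, the measured TCP pose, the force and the opening at its end, in the units of the state.
- sense(): the state, without advancing time (a new reading comes with each control period).
- optics.snapshot(name): name is "scene" or "top"; returns (picture, depth): 420x560x3 uint8, red, green, blue; 420x560 float32, mm along the optical axis (not along the pixel's ray), 0 where there is no reading.
- optics.calibration(name): a dict with "mtx" (3x3 intrinsics, pixels), "extrinsics" (4x4, takes a point from camera to world coordinates). Camera axes: x right, y up, looking along -z (the intrinsics and any distortion apply to the point x, -y, -z); pixel columns grow to the right and rows downward; lengths in mm; the calibration is good to about 2 mm. A picture is of the moment at which its call begins. calibration takes no time and is no camera call.
- order.hand_in(): hands the job in, once; it reports no verdict.
The state is a dict: "time": time; "joint_pos": joint angles; "qd": joint speeds; "joint_efforts": joint torques, N m; "tool_pos": TCP position; "tcp_rot": TCP orientation; "ft_force": force on the tool from outside, world axes, zero at the start; "wrist_torque": the same for the moment, N m; "finger_gap": finger opening in mm.
Only numpy, scipy, OpenCV 4.12 (cv2) and the standard library are available. Lean on these libraries where they do the work, as an engineer would, in place of code of your own. Each camera call takes 0.05 s, during which the arm holds its last target. There are 200 camera calls.

## Working session

There is one attempt and no reset: what is moved stays moved. The work goes in short steps, Python scripts to look and compute and a tool call to move; the robot and the scene stay as the last step left them, time stands still between calls to the robot, and variables do not carry over. Pictures are saved under pics/ and viewed, about 8 in all and at most 12, crops included, and the job is handed in when it is done.

Besides the shell and the picture viewer there is one more tool, called after "Emit:" as name(argument=value, ...), one argument or row to a line, values as JSON. carry_out: Moves the arm, as the interface text tells. Its arguments: {"type":"object","properties":{"commands":{"type":"array","items":{"type":"number"}},"grip_force":{"type":"number"}},"required":["commands"]}

```bash
mkdir -p pics
cat > h.py <<'E'
from bench import sense, optics, order, r
import numpy as np, cv2
def cloud(n):
    p,d=optics.snapshot(n); c=optics.calibration(n); K=np.array(c["mtx"]);E=np.array(c["extrinsics"])
    v,u=np.mgrid[:420,:560]
    X=np.stack([(u-K[0,2])/K[0,0]*d,-(v-K[1,2])/K[1,1]*d,-d],-1)@E[:3,:3].T+E[:3,3]
    X[d==0]=np.nan
    return p,X
def save(p,n): cv2.imwrite("pics/"+n,cv2.cvtColor(p,cv2.COLOR_RGB2BGR))
E
python3 - <<'E'
from h import *
for n in("scene","top"):
    p,X=cloud(n); save(p,n+"1.png"); np.save(n+"1.npy",X); c=optics.calibration(n); print(n,c)
print(sense(),r.nose_length)
E
```

```text
scene {'mtx': array([[461.64791021,   0.        , 270.70798993],
       [  0.        , 461.64791021, 206.0373863 ],
       [  0.        ,   0.        ,   1.        ]]), 'extrinsics': array([[ 5.58044890e-01,  4.38622625e-01, -7.04411877e-01,
        -4.07759088e+02],
       [-8.29794564e-01,  2.89662475e-01, -4.77008000e-01,
        -6.84284997e+02],
       [-5.18481360e-03,  8.50709024e-01,  5.25611334e-01,
         7.38787826e+02],
       [ 0.00000000e+00,  0.00000000e+00,  0.00000000e+00,
         1.00000000e+00]])}
top {'mtx': array([[432.99930643,   0.        , 272.47361316],
       [  0.        , 432.99930643, 206.8638381 ],
       [  0.        ,   0.        ,   1.        ]]), 'extrinsics': array([[-4.99728332e-03,  9.98714099e-01, -5.04497351e-02,
         4.44187374e+02],
       [-9.99481766e-01, -3.38406490e-03,  3.20116693e-02,
        -6.71832915e+01],
       [ 3.17997803e-02,  5.05835617e-02,  9.98213443e-01,
         1.14379447e+03],
       [ 0.00000000e+00,  0.00000000e+00,  0.00000000e+00,
         1.00000000e+00]])}
{'time': 0.1, 'joint_pos': array([ 5.91643338e+01,  7.51102325e+00,  8.53234767e+01,  1.07714924e-03,
        8.72614430e+01, -4.89118621e+00]), 'qd': array([-0.05206835, -0.06400281, -0.07795317, -0.01917645,  0.06534703,
       -0.03540927]), 'joint_efforts': array([ 9.75155090e-04, -5.70946956e+01, -5.01942158e+01, -1.82032986e-04,
        7.98719237e-03, -3.16452520e-05]), 'tool_pos': array([262.22037575, 539.15675209, 252.34258497]), 'tcp_rot': array([ -95.53363029,   89.90405092, -121.47816266]), 'ft_force': array([0.88350667, 0.22761368, 0.01912845]), 'wrist_torque': array([ 0.06882839,  0.00973544, -0.00775559]), 'finger_gap': 85.52757723033376} 22.0
```

```bash
ls -la . pics
```

```text
.:
total 11048
drwxr-xr-x  3 agent agent    4096 Dec  5 15:12 .
drwxr-xr-x 23 root  root     4096 Dec  5 15:12 ..
-rw-r--r--  1 agent agent     400 Dec  5 15:12 h.py
drwxr-xr-x  2 agent agent    4096 Dec  5 15:12 pics
-rw-r--r--  1 agent agent 5644928 Dec  5 15:12 scene1.npy
-rw-r--r--  1 agent agent 5644928 Dec  5 15:12 top1.npy

pics:
total 768
drwxr-xr-x 2 agent agent   4096 Dec  5 15:12 .
drwxr-xr-x 3 agent agent   4096 Dec  5 15:12 ..
-rw-r--r-- 1 agent agent 391918 Dec  5 15:12 scene1.png
-rw-r--r-- 1 agent agent 382290 Dec  5 15:12 top1.png
```

View pics/top1.png

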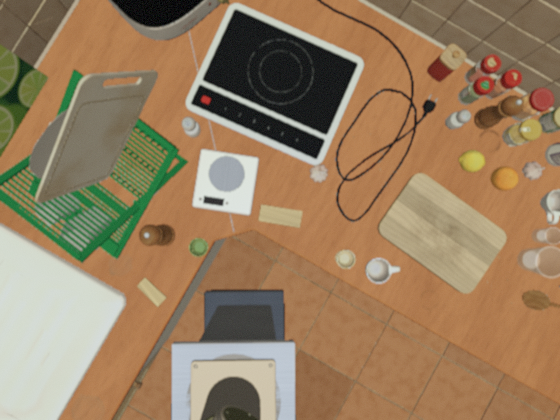

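View pics/scene1.png

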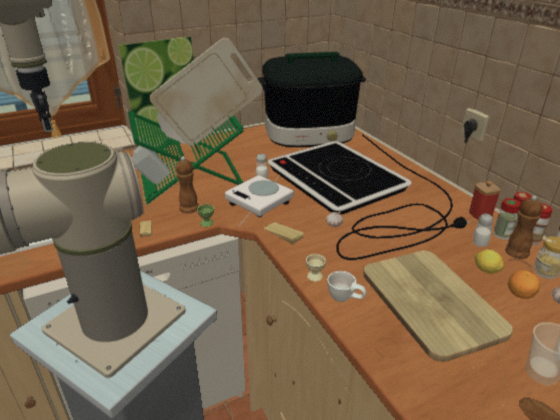

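The top view shows the scale at (226,182), the large wedge at (280,216) and the small one at (152,292). The green egg cup is at (199,247) and the garlic at (318,172). The short foot is the scale's corner nearest the wedge (lower right), so the push goes to the left in the image, +y.

Run:
```python
from h import *
p=cv2.imread("pics/top1.png");X=np.load("top1.npy")
hsv=cv2.cvtColor(p,cv2.COLOR_BGR2HSV)
# scale top mask: height 42..62 in window
W=np.zeros((420,560),bool);W[140:228,182:272]=1
m=W&(X[...,2]>40)&(X[...,2]<65)
P=X[m][:,:2].astype(np.float32);print("scale",m.sum(),cv2.minAreaRect(P),np.nanmedian(X[m][:,2]))
W=np.zeros((420,560),bool);W[195:240,250:315]=1
Z=X[...,2]
print("table z",np.nanmedian(Z[225:235,265:285]))
for t in(2,4,6,8):
    m=W&(Z>t)&(Z<30); print(t,m.sum(),cv2.minAreaRect(X[m][:,:2].astype(np.float32)))
c=cv2.resize(p[135:260,180:330],None,fx=5,fy=5,interpolation=cv2.INTER_CUBIC);cv2.imwrite("pics/c1.png",c[:600,:750])
print(np.round(Z[206:228:3,256:306:4],0))
for n,(u,v) in dict(eggc=(199,247),garlic=(318,172),mug=(378,270),egg1=(345,260),salt=(190,127),mill=(152,234)).items(): print(n,X[v,u].round())
```

```text
scale 3480 ((587.218017578125, 0.8861618041992188), (176.28872680664062, 197.91018676757812), 81.12284088134766) 50.10000621164738
table z -0.05824487421807589
2 927 ((475.3464660644531, -129.1923828125), (169.26841735839844, 116.45751190185547), 89.63616943359375)
4 630 ((475.10235595703125, -128.75588989257812), (158.51634216308594, 115.88307189941406), 89.41861724853516)
6 511 ((479.43865966796875, -124.49176025390625), (106.96546173095703, 43.8472785949707), 79.69036102294922)
8 418 ((478.20074462890625, -131.29705810546875), (93.13153076171875, 43.8472785949707), 79.69036102294922)
[[-1.  1.  2.  5.  8.  1. -2. -0. -2. -3.  1.  1. -1.]
 [-2.  3.  2.  7.  7.  6. 11. 11. 11. 12.  1.  0. -1.]
 [ 1.  1.  3.  5.  6.  7. 11.  9. 15. 12. 16. 15. -4.]
 [-1.  4.  7.  1.  7. 11.  9. 10. 12. 14. 14. 18.  3.]
 [-4.  2.  3.  8.  7. 10. 11. 13. 12. 15. 15. 19.  1.]
 [-0.  4.  4.  7. 10.  9.  7. 17. 15. 16. 18. 19.  4.]
 [-1. -1. -4. -1.  0. -1. -1. 15. 16. 15. nan -1. -3.]
 [-1.  3. -1. -2. -2. -3.  2.  1. -0.  1. -1.  2. -6.]]
eggc [398.  86.  24.]
garlic [ 589. -220.   44.]
mug [ 335. -380.    9.]
egg1 [ 363. -289.   28.]
salt [695. 101.  83.]
mill [nan nan nan]
```

View pics/c1.png

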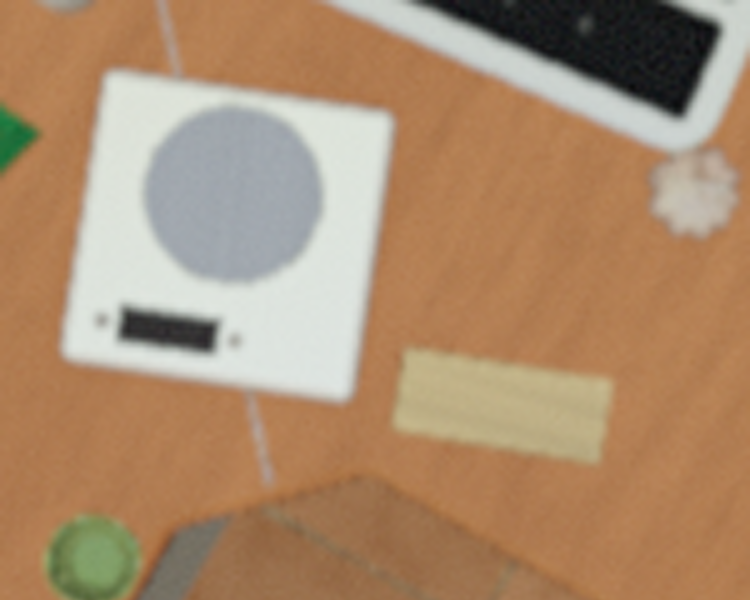

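The crop shows the scale with its corner at crop (345,400), and the wedge from (395,430) to (610,380), thin end on the left. I'll fit both outlines by colour and project the corners at their known heights.

```bash
cat >> h.py <<'E'
def ray(n,uv,z):
    c=optics.calibration(n);K=np.array(c["mtx"]);E=np.array(c["extrinsics"])
    u,v=uv; d=E[:3,:3]@np.array([(u-K[0,2])/K[0,0],-(v-K[1,2])/K[1,1],-1])
    return (E[:3,3]+d*(z-E[2,3])/d[2])[:2]
def blob(mask,u0,u1,v0,v1):
    W=np.zeros((420,560),np.uint8);W[v0:v1,u0:u1]=1
    n,l,s,_=cv2.connectedComponentsWithStats(mask.astype(np.uint8)*W)
    i=1+np.argmax(s[1:,4]); return l==i
def rect(m):  # sub-pixel: centroid + corners from upscaled mask contour
    c=max(cv2.findContours(m.astype(np.uint8),cv2.RETR_EXTERNAL,cv2.CHAIN_APPROX_NONE)[0],key=cv2.contourArea)
    return cv2.boxPoints(cv2.minAreaRect(c))
E
cat > meas.py <<'E'
from h import *
p,d=optics.snapshot("top")
k=4; hs=cv2.cvtColor(cv2.resize(p,None,fx=k,fy=k,interpolation=cv2.INTER_CUBIC),cv2.COLOR_RGB2HSV).astype(int)
def corners(mask,u0,u1,v0,v1):
    mm=np.zeros(mask.shape,np.uint8);mm[v0*k:v1*k,u0*k:u1*k]=mask[v0*k:v1*k,u0*k:u1*k]
    mm=cv2.morphologyEx(mm,cv2.MORPH_OPEN,np.ones((9,9)))
    n,l,s,_=cv2.connectedComponentsWithStats(mm);i=1+np.argmax(s[1:,4])
    c=cv2.findContours((l==i).astype(np.uint8),cv2.RETR_EXTERNAL,cv2.CHAIN_APPROX_NONE)[0][0]
    return (cv2.boxPoints(cv2.minAreaRect(cv2.convexHull(c)))+.5)/k-.5
def scale():
    b=corners(hs[...,1]<75,185,265,142,222)
    P=np.array([ray("top",q,50) for q in b]); c=P.mean(0)
    e=P[np.argsort(P[:,1])]; R=e[:2];L=e[2:]
    y=(L.mean(0)-R.mean(0)); a=np.arctan2(-y[0],y[1])
    print("scale corners",P.round(1).tolist(),"side",[round(np.linalg.norm(P[i]-P[i-1]),1) for i in range(4)])
    M=np.array([[np.cos(a),-np.sin(a)],[np.sin(a),np.cos(a)]])
    foot=c+M@[-57,-57]
    print("scale c",c.round(1),"yaw",np.degrees(a).round(2),"foot",foot.round(1)); return c,a,foot
def wedge(u0=232,u1=312):
    b=corners((hs[...,1]<125)&(hs[...,1]>75)&(hs[...,2]>120),u0,u1,198,235)
    P0=np.array([ray("top",q,10) for q in b]); o=np.argsort(P0[:,1])
    P=np.array([ray("top",b[j],18 if i<2 else 2) for i,j in enumerate(o)])
    y=P[2:].mean(0)-P[:2].mean(0);a=np.arctan2(-y[0],y[1])
    print("wedge thick end",P[:2].mean(0).round(1),"thin",P[2:].mean(0).round(1),"len",np.linalg.norm(y).round(1),"wid",np.linalg.norm(P[0]-P[1]).round(1),np.linalg.norm(P[2]-P[3]).round(1),"yaw",np.degrees(a).round(2)); return P,a
if __name__=="__main__":
    c,a,f=scale();wedge();print("hsv wood",hs[218*k,270*k],hs[218*k,290*k],"table",hs[230*k,275*k],"scale",hs[200*k,240*k])
E
python3 meas.py
```

```text
scale corners [[500.3, 103.6], [651.7, 80.1], [627.3, -70.4], [475.6, -45.6]] side [np.float64(151.2), np.float64(153.2), np.float64(152.4), np.float64(153.7)]
scale c [563.8  16.9] yaw -9.31 foot [498.3 -30.1]
wedge thick end [ 496.8 -146.3] thin [ 500.6 -115.8] len 30.8 wid 7.6 7.7 yaw -7.14
hsv wood [ 22  76 187] [ 22  75 191] table [ 13 135 177] scale [ 65   7 227]
```

```bash
sed -i 's/(hs\[...,1\]<125)&(hs\[...,1\]>75)&(hs\[...,2\]>120)/(hs[...,1]<106)\&(hs[...,1]>45)\&(hs[...,0]>16)\&(hs[...,0]<32)/' meas.py
python3 meas.py
python3 - <<'E'
from h import *
from scipy.spatial.transform import Rotation as R
s=sense();M=R.from_euler("xyz",s["tcp_rot"],degrees=True).as_matrix();print(M.round(3),s["tool_pos"],s["finger_gap"])
E
```

```text
scale corners [[500.4, 103.7], [651.8, 80.1], [627.3, -70.6], [475.6, -45.8]] side [np.float64(151.5), np.float64(153.2), np.float64(152.7), np.float64(153.7)]
scale c [563.8  16.9] yaw -9.31 foot [498.3 -30.2]
wedge thick end [ 469.1 -177.6] thin [488.4 -68.2] len 111.0 wid 45.4 46.0 yaw -10.0
hsv wood [ 22  78 187] [ 22  74 193] table [ 13 135 178] scale [ 60   7 227]
[[-0.001  0.438  0.899]
 [-0.001  0.899 -0.438]
 [-1.    -0.001 -0.   ]] [262.31740739 539.28279121 252.64307953] 85.36849450290795
```

The fits agree with the given sizes: wedge 111 x 45 mm, scale side 152 mm. Next I check obstacle heights along the way from the start pose.

Run:
```python
from h import *
A=np.load("top1.npy").reshape(-1,3);B=np.load("scene1.npy").reshape(-1,3)
for n,P in(("top",A),("scene",B)):
    P=P[np.isfinite(P).all(1)]
    print(n,"rows x=100..600 step50; cols y=650..-300 step 50 (max z)")
    for x in range(100,601,50):
        o=[]
        for y in range(650,-301,-50):
            q=P[(abs(P[:,0]-x)<25)&(abs(P[:,1]-y)<25)&(P[:,2]>-50)]
            o.append(int(np.percentile(q[:,2],98)) if len(q)>3 else -1)
        print(x,o)
```

```text
top rows x=100..600 step50; cols y=650..-300 step 50 (max z)
100 [-1, 6, 6, 7, 9, 15, 15, 4, 4, -2, 4, 15, 16, 342, 309, 15, 4, -1, -1, -1]
150 [-1, 6, 7, 8, 9, 14, 16, 4, 4, 3, 3, 3, 3, 3, 3, 4, 3, -1, -1, -1]
200 [-1, 8, 8, 8, 9, 10, 15, 15, 4, 5, 2, -1, -1, -1, -1, -1, -1, -1, -1, -1]
250 [-1, 7, 9, 9, 9, 10, 15, 16, 4, 13, 4, -1, -1, -1, -1, -1, -1, -1, -1, -1]
300 [-1, 9, 9, 8, 9, 14, 16, 15, 6, 11, 4, 3, -1, -1, -1, -1, -1, -1, 0, 3]
350 [-1, 8, 9, 12, 15, 15, 4, 6, 4, 3, 4, 4, -1, -1, -1, -1, -1, 3, 50, 50]
400 [-1, 12, 15, 15, 13, 112, 212, 210, 51, 158, 154, 51, 53, -1, -1, 1, 3, 4, 41, 50]
450 [-1, 14, 14, 3, 213, 213, 211, 177, 166, 170, 157, 4, 3, 4, 4, 10, 19, 4, 4, 8]
500 [-1, 3, 3, 213, 213, 193, 312, 151, 135, 130, 4, 51, 53, 52, 52, 11, 18, 14, 7, 7]
550 [-1, 4, 3, 195, 187, 251, 333, 349, 142, 157, 170, 52, 57, 56, 53, 3, 4, 30, 25, 17]
600 [-1, 3, 4, 179, 171, 282, 296, 383, 391, 183, 208, 211, 57, 57, 54, 4, 4, 44, 43, 24]
scene rows x=100..600 step50; cols y=650..-300 step 50 (max z)
100 [-1, -1, -1, -1, -1, 13, 11, 578, 589, 600, 607, -1, 11, 16, 379, 15, 3, -1,
[... 170 characters left out ...]
 -1, -1]
250 [-1, 491, 517, 523, 349, -1, -1, -1, 3, 14, 3, -1, -1, -1, -1, -1, -1, -1, -1, -1]
300 [-1, 274, 406, 530, -1, -1, -1, 0, 7, 11, 3, 2, -1, -1, -1, -1, -1, -1, 0, 3]
350 [-1, -1, -1, -1, -1, -1, -1, 18, 4, 4, 4, 3, -8, -1, -1, -1, -3, 3, 51, 51]
400 [-1, -1, -1, -1, -1, 116, 213, 209, 97, 158, 151, 52, 50, -2, -1, 3, 4, 4, 51, 51]
450 [-1, -1, -1, -1, 213, 213, 211, 171, 165, 171, 158, 3, 4, 4, 4, 11, 19, 14, 4, 9]
500 [-1, -1, -1, 214, 213, 194, 314, 151, 137, 132, 4, 52, 53, 53, 52, 12, 20, 16, 8, 9]
550 [-1, -1, -1, 213, 186, 213, 332, 348, 145, 157, 174, 53, 57, 57, 53, 4, 5, 32, 30, 18]
600 [4, 4, -1, 176, 168, 185, 132, 380, 385, 184, 212, 213, 57, 57, 54, 4, 4, 45, 44, 25]
```

Below z = 215 mm nothing stands in front of x = 400. I'll fly the straight line at z of about 320 mm to a point behind the wedge's thick end, with tool z opposite to the push.

Emit:
carry_out(
  commands=[-0.067,-0.587,0.51,74,0,0,0.72,-0.067,-0.587,0.51,74,0,0,0.72,-0.067,-0.587,0.51,74,0,0,0.72,-0.067,-0.587,0.51,74,0,0,0.72,-0.067,-0.587,0.51,74,0,0,0.72,-0.067,-0.587,0.51,74,0,0,0.72,-0.067,-0.587,0.51,74,0,0,0.72,-0.067,-0.587,0.51,74,0,0,0.72,-0.067,-0.587,0.51,74,0,0,0.72,-0.067,-0.587,0.51,74,0,0,0.72,-0.067,-0.587,0.51,74,0,0,0.72,-0.067,-0.587,0.51,74,0,0,0.72],
)

```text
time: 1.7
tool_pos: [456.3, -184.3, 317.9]
tcp_rot: [7.4, 89.9, -92.6]
ft_force: [0.7, 1.2, -0.3]
finger_gap: 11.7
```

```bash
cat > go.py <<'E'
import sys
from h import *
from scipy.spatial.transform import Rotation as R
def to(target,axes_yaw=-10.0):
    s=sense();M=R.from_euler("xyz",s["tcp_rot"],degrees=True).as_matrix()
    a=np.radians(axes_yaw);G=np.array([[0,np.cos(a),np.sin(a)],[0,np.sin(a),-np.cos(a)],[-1,0,0]])
    print("t",s["time"],"pos",s["tool_pos"].round(1),"yaw y",np.degrees(np.arctan2(M[1,1],M[0,1])).round(1),"F",s["ft_force"].round(2),"gap",round(s["finger_gap"],1),"nose",r.nose_length)
    print("shift m",(M.T@(np.array(target)-s["tool_pos"])/1000).round(4),"rv",np.degrees(R.from_matrix(M.T@G).as_rotvec()).round(2))
if __name__=="__main__": to([float(x) for x in sys.argv[1:4]],float(sys.argv[4]) if len(sys.argv)>4 else -10.0)
E
python3 go.py 463 -212 150
```

```text
t 1.7 pos [ 456.3 -184.3  317.9] yaw y -10.0 F [ 0.73  1.19 -0.29] gap 11.7 nose 22.0
shift m [0.1679 0.0113 0.026 ] rv [ 0.03  0.06 -0.01]
```

Emit:
carry_out(
  commands=[0.06,0.0113,0.026,0,0,0,0.72,0.12,0.0113,0.026,0,0,0,0.72,0.18,0.0113,0.026,0,0,0,0.72,0.24,0.0113,0.026,0,0,0,0.72,0.277,0.0113,0.026,0,0,0,0.72,0.277,0.0113,0.026,0,0,0,0.72,0.28,0.0113,0.026,0,0,0,0.72,0.283,0.0113,0.026,0,0,0,0.72,0.286,0.0113,0.026,0,0,0,0.72],
)

```text
time: 2.82
tool_pos: [464.1, -212.8, 33.4]
tcp_rot: [55.0, 89.8, -45.0]
ft_force: [-0.1, -0.3, 0.4]
finger_gap: 12.4
```

```bash
python3 go.py 463 -212 29
python3 - <<'E'
from h import *
p,d=optics.snapshot("scene"); save(cv2.resize(p[170:270,200:340],None,fx=5,fy=5,interpolation=cv2.INTER_CUBIC),"s2.png")
E
```

```text
t 2.825 pos [ 464.1 -212.8   33.4] yaw y -10.0 F [-0.06 -0.29  0.36] gap 12.4 nose 22.0
shift m [ 0.0044 -0.0012 -0.0006] rv [ 0.04  0.12 -0.17]
```

View pics/s2.png

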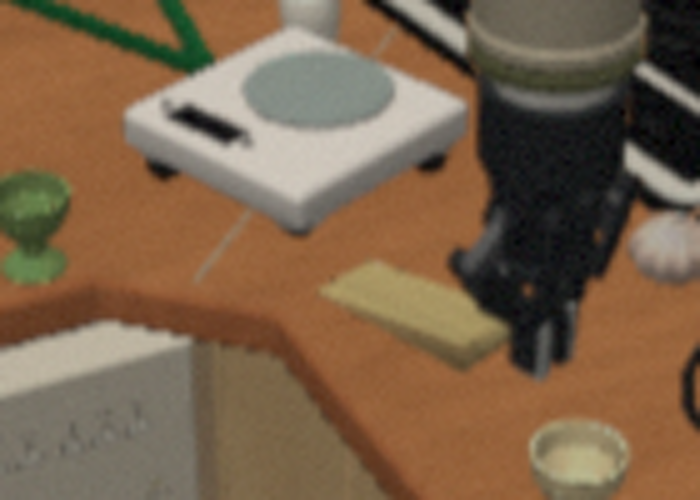

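The scene view shows both fingers just behind the thick end, tips at about (540,370) near the worktop, and the path to the short foot at (300,225) is free. I lower 4 mm and push slowly.

Emit:
carry_out(
  commands=[0.004,-0.001,-0.008,0,0,0,0.72,0.004,-0.001,-0.016,0,0,0,0.72,0.004,-0.001,-0.024,0,0,0,0.72,0.004,-0.001,-0.032,0,0,0,0.72,0.004,-0.001,-0.04,0,0,0,0.72,0.004,-0.001,-0.048,0,0,0,0.72,0.004,-0.001,-0.056,0,0,0,0.72,0.004,-0.001,-0.064,0,0,0,0.72,0.004,-0.001,-0.07,0,0,0,0.72,0.004,-0.001,-0.074,0,0,0,0.72,0.004,-0.001,-0.074,0,0,0,0.72],
)

```text
time: 4.25
tool_pos: [475.4, -139.2, 28.4]
tcp_rot: [47.1, 89.9, -52.8]
ft_force: [0.1, -0.6, -0.5]
finger_gap: 11.8
```

```bash
python3 go.py 463 -212 29
python3 - <<'E'
from h import *
import meas
c,a,f=meas.scale()
p,X=cloud("top"); Z=X[...,2]
save(cv2.resize(meas.p[160:240,210:310],None,fx=7,fy=7,interpolation=cv2.INTER_CUBIC),"t2.png")
try: meas.wedge()
except Exception as e: print(e)
E
```

```text
t 4.25 pos [ 475.4 -139.2   28.4] yaw y -9.9 F [ 0.13 -0.57 -0.49] gap 11.8 nose 22.0
shift m [-0.0005  0.0004  0.0739] rv [ 0.06  0.09 -0.09]
scale corners [[499.6, 103.9], [651.8, 80.0], [626.8, -72.7], [474.4, -47.7]] side [np.float64(153.6), np.float64(154.0), np.float64(154.8), np.float64(154.5)]
scale c [563.2  15.9] yaw -9.36 foot [497.7 -31.1]
wedge thick end [ 488.6 -139.2] thin [427.  -50.5] len 108.0 wid 140.6 141.9 yaw 34.79
```

View pics/t2.png

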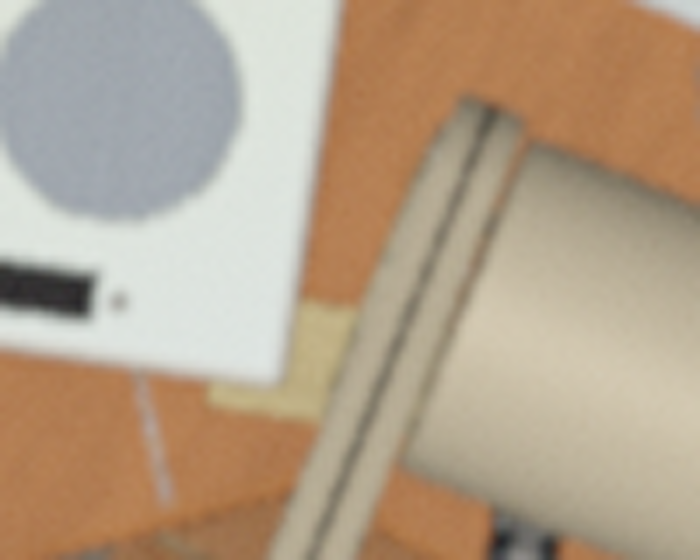

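The wedge has advanced 50 mm straight: its thin corner is now at image (240,218) as predicted, and the scale hasn't moved. About 38 mm remains to contact.

Emit:
carry_out(
  commands=[0,0,-0.006,0,0,0,0.72,0,0,-0.012,0,0,0,0.72,0,0,-0.018,0,0,0,0.72,0,0,-0.024,0,0,0,0.72,0,0,-0.028,0,0,0,0.72,0,0,-0.031,0,0,0,0.72,0,0,-0.032,0,0,0,0.72,0,0,-0.033,0,0,0,0.72],
)

```text
time: 5.35
tool_pos: [481.1, -107.0, 28.4]
tcp_rot: [44.8, 89.9, -55.2]
ft_force: [0.2, -0.2, -0.4]
finger_gap: 12.2
```

Emit:
carry_out(
  commands=[0,0,-0.001,0,0,0,0.72,0,0,-0.0015,0,0,0,0.72,0,0,-0.002,0,0,0,0.72],
)

```text
time: 5.72
tool_pos: [481.4, -105.1, 28.3]
tcp_rot: [43.1, 89.9, -56.9]
ft_force: [0.1, 0.0, 0.0]
finger_gap: 12.0
```

Emit:
carry_out(
  commands=[0,0,-0.0005,0,0,0,0.72,0,0,-0.001,0,0,0,0.72,0,0,-0.0015,0,0,0,0.72],
)

```text
time: 6.1
tool_pos: [481.7, -103.6, 28.4]
tcp_rot: [44.5, 89.9, -55.4]
ft_force: [-0.4, -0.7, -0.0]
finger_gap: 12.2
```

Emit:
carry_out(
  commands=[0,0,-0.0005,0,0,0,0.72,0,0,-0.001,0,0,0,0.72],
)

```text
time: 6.35
tool_pos: [481.8, -102.7, 28.4]
tcp_rot: [41.5, 89.9, -58.5]
ft_force: [-0.9, -2.0, 0.9]
finger_gap: 11.7
```

Emit:
carry_out(
  commands=[0,0,-0.0005,0,0,0,0.72,0,0,-0.001,0,0,0,0.72],
)

```text
time: 6.6
tool_pos: [482.0, -101.8, 28.4]
tcp_rot: [36.5, 89.8, -63.5]
ft_force: [-0.8, -3.1, 0.2]
finger_gap: 12.2
```

Emit:
carry_out(
  commands=[0,0,-0.0005,0,0,0,0.72,0,0,-0.0005,0,0,0,0.72],
)

```text
time: 6.85
tool_pos: [482.1, -101.4, 28.4]
tcp_rot: [36.7, 89.8, -63.2]
ft_force: [-1.1, -2.3, -0.6]
finger_gap: 11.7
```

Emit:
carry_out(
  commands=[0,0,-0.0005,0,0,0,0.72,0,0,-0.0005,0,0,0,0.72],
)

```text
time: 7.1
tool_pos: [482.1, -100.9, 28.4]
tcp_rot: [34.7, 89.8, -65.3]
ft_force: [-0.3, -3.6, -0.3]
finger_gap: 12.1
```

```bash
for i in 1 2 3; do python3 -c "
from h import *
optics.snapshot('top');s=sense();print(s['time'],s['tool_pos'].round(2),s['ft_force'].round(2))"; done; python3 meas.py | grep scale
```

```text
7.15 [ 482.15 -100.95   28.38] [ 0.15 -2.17  0.39]
7.2 [ 482.15 -100.97   28.39] [-1.08 -3.21  0.41]
7.25 [ 482.15 -100.96   28.39] [-1.34 -3.06  0.07]
scale corners [[480.4, 106.9], [651.8, 80.1], [621.2, -107.9], [449.3, -79.4]] side [np.float64(188.9), np.float64(173.5), np.float64(190.5), np.float64(174.2)]
scale c [550.7  -0. ] yaw -9.35 foot [485.2 -47. ]
hsv wood [ 21  44 197] [ 21  42 207] table [ 20  48 174] scale [ 25  26 179]
```

Emit:
carry_out(
  commands=[0,0,-0.0004,0,0,0,0.72,0,0,-0.0008,0,0,0,0.72,0,0,-0.0008,0,0,0,0.72],
)

```text
time: 7.68
tool_pos: [482.3, -100.2, 28.4]
tcp_rot: [34.6, 89.8, -65.4]
ft_force: [-1.3, -3.2, 0.4]
finger_gap: 11.8
```

```bash
for i in 1 2 3; do python3 -c "
from h import *
optics.snapshot('top');s=sense();print(s['time'],s['tool_pos'].round(2),s['ft_force'].round(2))"; done
python3 - <<'E'
from h import *
for f in("scene1.npy",None):
    X=np.load(f) if f else cloud("scene")[1]
    P=X[np.isfinite(X).all(-1)]; a=np.radians(-9.3); q=(P[:,:2]-[563.8,16.9])@np.array([[np.cos(a),-np.sin(a)],[np.sin(a),np.cos(a)]])
    k=(abs(q[:,0])<68)&(abs(q[:,1])<68)&(P[:,2]>40)&(P[:,2]<52.8)&(np.hypot(*(q-[10,0]).T)>62)
    A=np.c_[q[k],np.ones(k.sum())];s=np.linalg.lstsq(A,P[k,2],rcond=None)[0];print(k.sum(),"tilt deg",np.degrees(s[:2]).round(2),s[2].round(2))
E
```

```text
7.725 [ 482.3 -100.2   28.4] [-1.17 -3.26  0.16]
7.775 [ 482.28 -100.16   28.36] [-0.61 -3.98 -0.3 ]
7.825 [ 482.27 -100.16   28.36] [-1.42 -4.2   0.22]
322 tilt deg [0.19 0.12] 50.81
212 tilt deg [ 0.04 -0.06] 50.93
```

Resistance plateaus near 4 N, so the gap is taken up. I back off along the push axis, rise clear and check from above.

Emit:
carry_out(
  commands=[0,0,0.003,0,0,0,0.72,0,0,0.01,0,0,0,0.72,0,0,0.025,0,0,0,0.72,-0.04,0,0.04,0,0,0,1,-0.09,0,0.09,0,0,0,1,-0.12,0,0.14,0,0,0,1,-0.12,0,0.17,0,0,0,1,-0.12,0,0.17,0,0,0,1],
)

```text
time: 8.88
tool_pos: [452.1, -270.4, 149.7]
tcp_rot: [42.1, 89.7, -58.1]
ft_force: [-0.3, 1.1, -0.2]
finger_gap: 0.0
```

Run:
```python
from h import *
import meas
c,a,f=meas.scale()
try: meas.wedge(230,275)
except Exception as e: print(e)
a1=meas.p[150:240,195:295];b=cv2.resize(a1,None,fx=6,fy=6,interpolation=cv2.INTER_CUBIC)
save(b,"t3.png")
p,X=cloud("top"); save(X[...,:0] if 0 else p,"t3full.png")
a=np.radians(-9.3)
for f in("top1.npy",None):
    X1=np.load(f) if f else X
    P=X1[np.isfinite(X1).all(-1)]; q=(P[:,:2]-c)@np.array([[np.cos(a),-np.sin(a)],[np.sin(a),np.cos(a)]])
    k=(abs(q[:,0])<68)&(abs(q[:,1])<68)&(P[:,2]>40)&(P[:,2]<60)&(np.hypot(*(q-[10,0]).T)>60)
    A=np.c_[q[k],np.ones(k.sum())];s=np.linalg.lstsq(A,P[k,2],rcond=None)[0];print(k.sum(),"tilt deg",np.degrees(s[:2]).round(2),s[2].round(2))
import go; go.to([f_ for f_ in (498,-31,110)],-9.3)
```

```text
scale corners [[498.8, 104.0], [651.8, 80.2], [626.9, -72.9], [473.7, -47.8]] side [np.float64(153.9), np.float64(154.8), np.float64(155.1), np.float64(155.3)]
scale c [562.8  15.9] yaw -9.31 foot [497.3 -31.1]
wedge thick end [484.7 -90.1] thin [501.5   6.7] len 98.2 wid 45.4 46.0 yaw -9.83
1128 tilt deg [-0.11  0.02] 49.42
1123 tilt deg [-0.19 -0.03] 49.56
t 8.975 pos [ 452.1 -267.6  148.3] yaw y -10.1 F [ 1.9   0.12 -0.28] gap 0.2 nose 22.0
shift m [ 0.0379  0.0039 -0.241 ] rv [-0.76  0.09 -0.05]
```

View pics/t3.png

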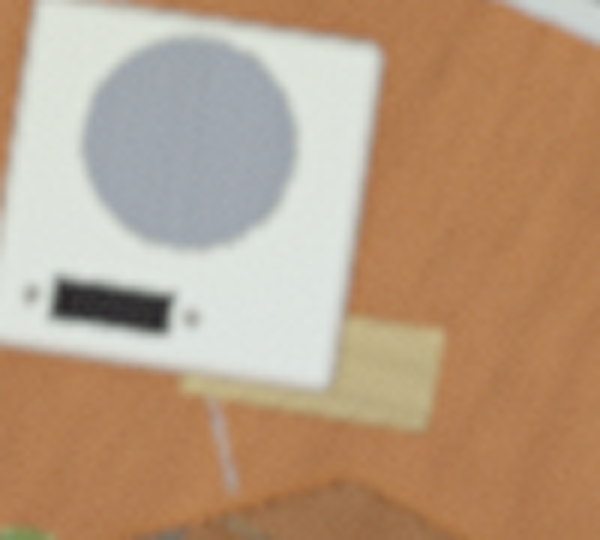

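The top view shows the wedge under the corner, thick end at crop (435,380). The fit puts the foot 5.5 mm on the thin side of the middle and 2.5 mm off the axis. The scale is level to about 0.1° and hasn't moved (<1 mm). Now to the press spot, going across first and then down.

Emit:
carry_out(
  commands=[0.0,0.004,-0.06,0,0,0,1,0.0,0.004,-0.12,0,0,0,1,0.0,0.004,-0.18,0,0,0,1,0.01,0.004,-0.23,0,0,0,1,0.03,0.004,-0.241,0,0,0,1,0.055,0.004,-0.241,0,0,0,1,0.065,0.004,-0.241,0,0,0,1,0.07,0.004,-0.241,0,0,0,1,0.07,0.004,-0.241,0,0,0,1],
)

```text
time: 10.1
tool_pos: [498.2, -31.1, 78.1]
tcp_rot: [32.9, 89.9, -67.1]
ft_force: [0.6, 0.8, -0.6]
finger_gap: -0.3
```

```bash
python3 go.py 498 -31 73 -9.5
```

```text
t 10.1 pos [498.2 -31.1  78.1] yaw y -10.1 F [ 0.64  0.79 -0.6 ] gap -0.3 nose 22.0
shift m [ 0.0051 -0.0002 -0.0001] rv [-0.57  0.09 -0.05]
```

Emit:
carry_out(
  commands=[0.002,0,0,0,0,0,1,0.004,0,0,0,0,0,1,0.005,0,0,0,0,0,1],
)

```text
time: 10.48
tool_pos: [498.3, -31.3, 73.3]
tcp_rot: [40.5, 89.9, -59.6]
ft_force: [0.0, -0.7, 0.3]
finger_gap: 0.1
```

Emit:
carry_out(
  commands=[0.0005,0,0,0,0,0,1,0.001,0,0,0,0,0,1],
)

```text
time: 10.72
tool_pos: [498.4, -31.3, 72.3]
tcp_rot: [42.8, 89.9, -57.2]
ft_force: [0.1, -0.4, -0.1]
finger_gap: 0.2
```

Emit:
carry_out(
  commands=[0.0005,0,0,0,0,0,1,0.001,0,0,0,0,0,1],
)

```text
time: 10.98
tool_pos: [498.4, -31.4, 71.8]
tcp_rot: [40.0, 89.9, -60.1]
ft_force: [-3.9, 0.6, 9.5]
finger_gap: -0.1
```

Contact at 72 mm as expected, and it is stiff: 9.5 N with no give. I hold briefly.

Emit:
carry_out(
  commands=[0.0005,0,0,0,0,0,1,0.0005,0,0,0,0,0,1,0.0005,0,0,0,0,0,1],
)

```text
time: 11.35
tool_pos: [498.4, -31.4, 71.9]
tcp_rot: [35.1, 89.9, -65.0]
ft_force: [-4.3, -0.1, 5.8]
finger_gap: 0.1
```

Emit:
carry_out(
  commands=[0.0007,0,0,0,0,0,1,0.001,0,0,0,0,0,1,0.001,0,0,0,0,0,1,0.001,0,0,0,0,0,1],
)

```text
time: 11.85
tool_pos: [498.5, -31.4, 71.8]
tcp_rot: [30.8, 89.9, -69.2]
ft_force: [-6.0, 0.1, 9.8]
finger_gap: -0.1
```

```bash
for i in 1 2; do python3 -c "
from h import *
optics.snapshot('top');s=sense();print(s['time'],s['tool_pos'].round(2),s['ft_force'].round(2))"; done
```

```text
11.9 [498.51 -31.39  71.82] [-5.63  0.94  9.84]
11.95 [498.49 -31.4   71.78] [-5.71  1.8  10.34]
```

A steady 10 N with no rocking (71.8 mm throughout). Now straight up and clear.

Emit:
carry_out(
  commands=[-0.002,0,0,0,0,0,1,-0.01,0,0,0,0,0,1,-0.04,0,0,0,0,0,1,-0.09,0,0,0,0,0,1,-0.12,0,0.05,0,0,0,1,-0.12,0,0.11,0,0,0,1,-0.12,0,0.17,0,0,0,1,-0.12,0,0.22,0,0,0,1,-0.12,0,0.24,0,0,0,1,-0.12,0,0.24,0,0,0,1],
)

```text
time: 13.2
tool_pos: [456.2, -268.2, 192.3]
tcp_rot: [35.2, 89.9, -65.0]
ft_force: [0.7, -0.0, 0.5]
finger_gap: -0.1
```

Run:
```python
from h import *
import meas
c,a,f=meas.scale(); meas.wedge(230,275)
p,X=cloud("top"); s,_=optics.snapshot("scene"); a=np.radians(-9.3)
P=X[np.isfinite(X).all(-1)]; q=(P[:,:2]-c)@np.array([[np.cos(a),-np.sin(a)],[np.sin(a),np.cos(a)]])
k=(abs(q[:,0])<68)&(abs(q[:,1])<68)&(P[:,2]>40)&(P[:,2]<60)&(np.hypot(*(q-[10,0]).T)>60)
A=np.c_[q[k],np.ones(k.sum())];t=np.linalg.lstsq(A,P[k,2],rcond=None)[0];print("tilt deg",np.degrees(t[:2]).round(2))
save(cv2.resize(s[150:290,170:380],None,fx=3.5,fy=3.5,interpolation=cv2.INTER_CUBIC),"s4.png")
q=sense();print(q["time"],q["tool_pos"],q["ft_force"])
```

```text
scale corners [[497.8, 104.1], [651.7, 80.3], [627.2, -72.3], [472.9, -47.2]] side [np.float64(153.3), np.float64(155.8), np.float64(154.5), np.float64(156.3)]
scale c [562.4  16.2] yaw -9.24 foot [497.  -30.9]
wedge thick end [484.6 -89.9] thin [501.5   6.6] len 98.0 wid 45.3 45.9 yaw -9.91
tilt deg [-0.17 -0.22]
13.35 [ 456.7719384  -266.17353753  192.17525537] [-0.51039582  1.04877401 -0.11552469]
```

View pics/s4.png

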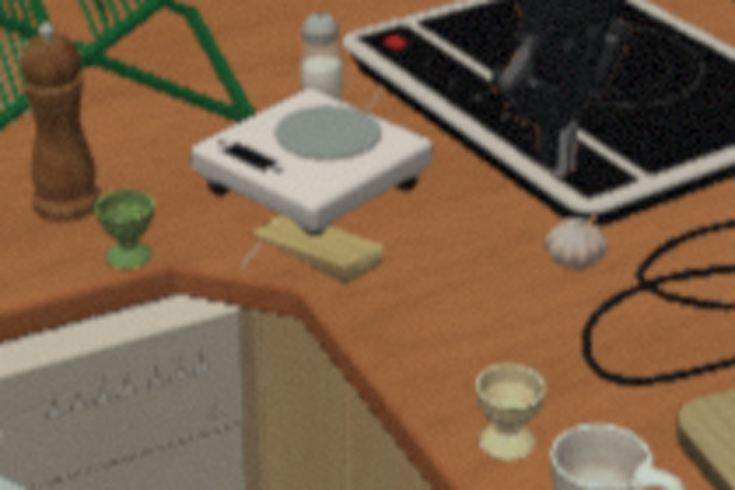

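The wedge sits under the foot at (315,225), the scale is level, the bystanders are where they were, and the gripper is well clear. Handing in.

```bash
python3 -c "
from bench import order; print(order.hand_in())"
```

```text
the job is handed in; nothing more can be done
None
```

I pushed the larger wedge thin end first under the short foot, pressed the scale above that foot, moved clear and handed the job in at about 13.4 s. No verdict was reported.

- **Wedge:** I stopped when the resistance levelled off at about 4 N. My fit then put the foot about 5.5 mm on the thin side of the wedge's middle and about 2.5 mm off its centreline. The wedge was in the same place after the press, to within 0.2 mm.
- **Press check:** About 10 N downward, held steady for roughly 0.5 s, and the fingertip height stayed at 71.8–71.9 mm, so the corner did not rock. About 6 N of sideways friction also showed while pressing.
- **Scale:** The final depth fit showed a tilt of about 0.2° per axis, which is the noise level of that fit. The unshimmed scale read 0.1–0.2° the same way. The fitted centre moved about 1.5 mm from the start. I put this down to wedge-coloured pixels widening the outline, because the far corners stayed within about 2 mm, but I can't rule out a shift of up to about 1 mm.
- **Other things:** The last scene picture shows the bystanders standing where they were, and the gripper well clear of everything. I compared them by eye only, without measuring.

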